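# Hold a bag clip gaping around the edge of a recipe card

## Task

Pick up the orange bag clip by its two levers, squeeze it wide open in the air, and bring it level over the red-striped upright edge of the recipe card, about half-way up, until that edge is well inside the gaping jaws with one jaw on each side and neither touching the card. Finish while holding it there, still squeezed wide open and held by the gripper alone, so that I can slip a note behind the card. Do not shift the card stand or disturb the other things on the counter.

Things in the scene. Friction and masses are not known exactly. Their poses are not given: they have to be found in the camera images.
- clip_mid (a point): orange bag clip lying on its side, 102 mm long, 24 mm high, 65 g. Point on its upright hinge pin, half-way up (12 mm above the counter). Axes belong to the left half: z up; closed, x points from pin to jaws, y to the left half. Open, the clip's middle line lies half the joint angle clockwise (from above) of this x.
- tip_left (a point): front end of the left jaw, on its inner face, half-way up; 55 mm from the pin. The jaws are 10 mm thick at the tips and meet there when closed.
- tip_right (a point): front end of the right jaw, on its inner face, half-way up; 55 mm from the pin.
- lever_left (a point): centre of the left lever's flat outer face (28 mm long, 24 mm high), half-way up; closed, 33 mm behind the pin and 23 mm to the left (52 mm over both rear ends). Pads pressed on the two lever faces from left and right open the jaws. The faces slope 0.25 rad to the middle line when closed and are parallel, 28 mm apart, when fully open.
- lever_right (a point): centre of the outer face of the right lever, the mirror of the left one; the half-way point between the two lever points is where to grip, fingers pointing down.
- clip_arm (a joint): opening angle between the clip's halves: 0 closed, 0.5 rad fully open (a stop; about 27 mm between the jaw tips, 20 mm at 0.36). The spring needs about 3 N on each lever face to start opening and 9 N to be fully open; gripping at 20 to 30 N brings it to the stop and carries the clip firmly.
- clip: the orange clip itself, both halves; its origin is on the hinge pin at the clip's underside (12 mm below point clip_mid), axes as point clip_mid.
- card_edge (a point): middle of the free upright edge (red stripe) of a stiff recipe card standing in a wooden stand. x points level from the edge into the card, y is square to the card's faces, z up; the point is 75 mm above the counter. The card is 4 mm thick, 130 mm long in x, and spans 20 to 125 mm above the counter. The first 40 mm of it from the free edge overhang the stand.
- stand: the card with its dark wooden stand, loose, about 0.8 kg: a block 90 mm along the card, 70 mm across and 30 mm high; origin under the block's centre, 85 mm in x behind the free edge; axes as point card_edge.
- pot: covered aluminium pot, 206 mm across the lid, 264 mm over its two side handles, 152 mm high; origin under its centre. Leave alone.
- tray: empty blue plastic tray, 240 x 180 mm, 30 mm high; origin under its centre. Leave alone.
- tumbler: glass tumbler, 72 mm across, 110 mm high; origin under its centre. Leave alone.
- canister: blue ceramic canister with wooden cap, 80 mm across, 110 mm high; origin under its centre. Leave alone.
- tin: green tin, 68 mm across, 100 mm high; origin under its centre. Leave alone.
- ramekin: white ceramic ramekin, 84 mm across, 45 mm high; origin under its centre. Leave alone.
There are look-alikes about, which are no part of the job. What is meant by the clip is not blue or green, and is the larger of those in its own colour.

How it is judged:
On the way:
1. the clip is carried by the gripper above the counter, spread wide, while its jaws are still short of the card (height (world z) of clip above 0.025 m and value of joint clip_arm above 0.36 rad and contact force between the fingers and clip above 2 N and contact force between clip and stand below 0.5 N and not (x of tip_left in the frame of card_edge above -0.003 m and not (horizontal distance between tip_left and card_edge above 0.15 m))), for 0.2 s.
At the end, for the whole second after the job is handed in: Gripper holds the clip still, level (0.3 rad), opened over 0.36 rad, 25 mm or more off the counter; striped edge between the jaws, tips 7 mm or more past it, 4 mm off mid-plane, within 35 mm of mid-height; card untouched (0.3 N); stand moved under 15 mm, others under 20 mm (value of joint clip_arm above 0.36 rad and contact force between the fingers and clip above 2 N and height (world z) of clip above 0.025 m and ((y of tip_left in the frame of card_edge above 0.004 m and y of tip_right in the frame of card_edge below -0.004 m) or (y of tip_right in the frame of card_edge above 0.004 m and y of tip_left in the frame of card_edge below -0.004 m)) and x of each of tip_left, tip_right in the frame of card_edge above 0.007 m and x of clip_mid in the frame of card_edge below -0.003 m and z of clip_mid in the frame of card_edge between -0.035 and 0.035 m and angle between clip_mid's own z axis and vertical below 0.3 rad and contact force between clip and stand below 0.3 N and linear speed of clip below 0.03 m/s and angle between stand's own z axis and vertical below 0.05 rad and distance of stand from where it was at the start of the episode below 0.015 m and distance of each of pot, tray, tumbler, canister, tin, ramekin from where it was at the start of the episode below 0.02 m); the arm keeps its last pose, push and grip.
It fails at once if the card stand is shifted by 15 mm or tipped (distance of stand from where it was at the start of the episode above 0.015 m or angle between stand's own z axis and vertical above 0.1 rad).
It fails at once if one of the bystanders is shifted by 20 mm or tipped (distance of any of pot, tray, tumbler, canister, tin, ramekin from where it was at the start of the episode above 0.02 m or angle between any of pot, tray, tumbler, canister, tin, ramekin's own z axis and vertical above 0.3 rad).
It also fails if it takes over 34 s, if anything falls off the work surface, if the arm or the gripper's body presses on something with over 40 N, if the wrist force passes 120 N, or if a joint passes its speed limit or range.

## Robot

A 6-joint arm with a two-finger parallel gripper is mounted at the origin on the work surface. World frame = base frame: x ahead of the robot, y to its left, z up, the work surface at z = 0. Lengths are in m, angles in rad, forces in N, time in s.
With the tool pointing down it reaches from about 0.4 to 0.825 m from the base axis. Payload 7 kg.
Tool frame: the origin (TCP) lies midway between the tips of the shut fingers; the grasp point (between the pads) lies 19 mm behind it; z points along the fingers, y is the direction in which the jaws open and shut (so a half turn about z gives the same grasp; the last joint's range is limited). The gripper opens to 88 mm and grips with 3 to 60 N. Pads are 19 mm wide; open, the fingers measure 130 mm over their backs; the gripper's body (78 mm by 193 mm) begins 47 mm behind the grasp point.
Start: joints at [1.595, 0.359, 0.012, 0, -1.224, -0.288], TCP at [0.176, 0.652, 0.227] pointing down, gripper open.
Joint ranges: [-3.07, 3.07], [-1.43, 2.12], [-1.02, 1.25], [-3.03, 1.67], [-3.05, -0], [-3.03, 3.03]. Speed limits (rad/s): [2.39, 2.39, 3.01, 3.14, 3.14, 3.14].

## Interface

Orientations are given as a rotation vector (axis times angle).
In Python, from cell import env gives the robot as it stands. The module is installed in compiled form; this text tells all that it offers.
- The arm moves only by the tool move_arm, never from a script. Its arguments are lists of equal length, an entry for each row: "slide": the shift along the tool's x, y, z in cm, a list of three; "yaw": the turn about the tool's z in degrees. A call has exactly 10 rows; each row is the pose to reach, as a shift and turn from the pose commanded when the call began, along the tool's axes at that moment; what a row does not reach only later rows make up. A row lasts 1/10 s, in which the tool goes at most 50 mm and 8.59 degrees, less where a joint would pass 70% of its speed; a pose out of reach is approached as far as the arm can. A call with a gripper value outside its range is refused whole. "claw" is the closure in counts, from 0 (fully open) to 255 (shut), set as the call begins (left out, the last holds). The fingers move at their own pace and stop on an object; the grip force is fixed at half the most. Time passes only in rows, so rows that repeat a pose let the fingers close, or fill a call up. It gives the time, the measured TCP pose, the force and the opening at its end, in the units of the state.
- env.sense(): the state, without advancing time (a new reading comes with each control period).
- env.grab_frame(name): name is "scene" or "top" or "wrist"; returns a dict with "frame" (480x640x3 uint8, blue, green, red), "z_map" (480x640 float32, m along the optical axis (not along the pixel's ray), 0 where there is no reading), "mtx" (3x3 intrinsics, pixels), "R" (3x3) and "t" (3): a world point X has camera coordinates R X + t; the wrist camera has in their place "T_tool_cam" (4x4, takes a point from camera to tool coordinates, whose origin is the TCP and whose axes are the flange's). Camera axes: x right, y down, z forward; pixel columns grow to the right and rows downward; lengths in m; the calibration is good to about 2 mm. A picture is of the moment at which its call begins: read the wrist's pose just before it.
- env.sign_off(): hands the job in, once; it reports no verdict.
The state is a dict: "time": time; "joint_pos": joint angles; "joint_velocities": joint speeds; "effort": joint torques, N m; "tool_pos": TCP position; "tool_rot": TCP orientation; "contact_force": force on the tool from outside, world axes, zero at the start; "torque": the same for the moment, N m; "opening": finger opening in m.
Only numpy, scipy, OpenCV 4.12 (cv2) and the standard library are available. Lean on these libraries where they do the work, as an engineer would, in place of code of your own. Each camera call takes 0.05 s, during which the arm holds its last target.

## Working session

There is one attempt and no reset: what is moved stays moved. The work goes in short steps, Python scripts to look and compute and a tool call to move; the robot and the scene stay as the last step left them, time stands still between calls to the robot, and variables do not carry over. Pictures are saved under pics/ and viewed, and the job is handed in when it is done.

Besides the shell and the picture viewer there is one more tool, called as name(argument=value, ...) on one line, values as JSON. move_arm: Moves the arm, as the interface text tells. Its arguments: {"type":"object","properties":{"slide":{"type":"array"},"yaw":{"type":"array"},"claw":{"type":"number"}},"required":["slide","yaw"]}

```bash
mkdir -p pics; python3 - <<'E'
from cell import env
import cv2, numpy as np, pickle
s=env.sense(); print({k:np.round(v,4) for k,v in s.items()})
for n in ["scene","top"]:
    f=env.grab_frame(n); cv2.imwrite(f"pics/{n}0.png",f["frame"]); pickle.dump(f,open(f"{n}0.pkl","wb"))
    print(n,f["mtx"],f["R"],f["t"], -f["R"].T@f["t"])
E
```

```text
{'time': np.float64(0.0), 'joint_pos': array([ 1.5951e+00,  3.5940e-01,  1.1100e-02, -4.0000e-04, -1.2241e+00,
       -2.8810e-01]), 'joint_velocities': array([-0.0011, -0.0013, -0.0002, -0.0005, -0.0007,  0.0001]), 'effort': array([ 4.00000e-04, -5.82710e+01,  2.93078e+01,  6.99810e+00,
        7.10000e-03, -1.00000e-04]), 'tool_pos': array([0.1759, 0.6512, 0.2256]), 'tool_rot': array([ 3.1126e+00, -4.1320e-01, -2.0000e-04]), 'contact_force': array([ 0.3196, -0.5064,  0.4069]), 'torque': array([-0.0011,  0.0494, -0.0552]), 'opening': np.float64(0.0878)}
scene [[583.20637359   0.         315.13202239]
 [  0.         583.20637359 238.94498152]
 [  0.           0.           1.        ]] [[-0.33141295  0.94316693  0.02452763]
 [ 0.56174267  0.21814029 -0.79803508]
 [-0.75803076 -0.25070094 -0.60211162]] [ 0.15156548 -0.2431263   1.92868184] [1.64880534 0.39360644 0.9635409 ]
top [[583.86399309   0.         307.33690059]
 [  0.         583.86399309 233.73189711]
 [  0.           0.           1.        ]] [[-1.76965544e-02 -9.99837425e-01 -3.45760112e-03]
 [-9.83865576e-01  1.80294097e-02 -1.77998508e-01]
 [ 1.78031908e-01  2.51854434e-04 -9.84024683e-01]] [0.02007647 0.55191713 1.50829793] [0.27484239 0.0097426  1.58251223]
```

View pics/scene0.png

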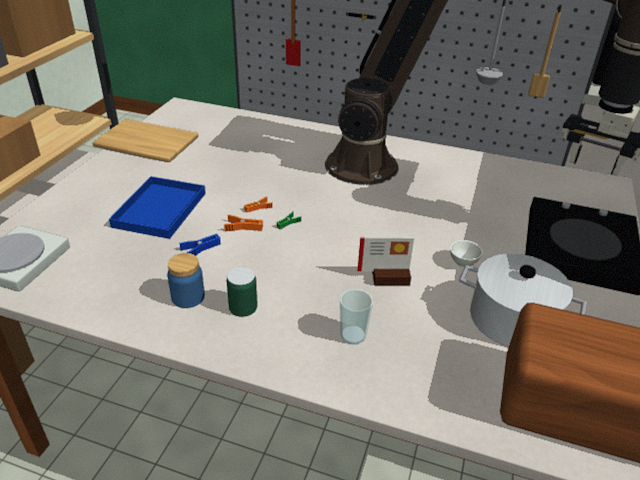

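View pics/top0.png

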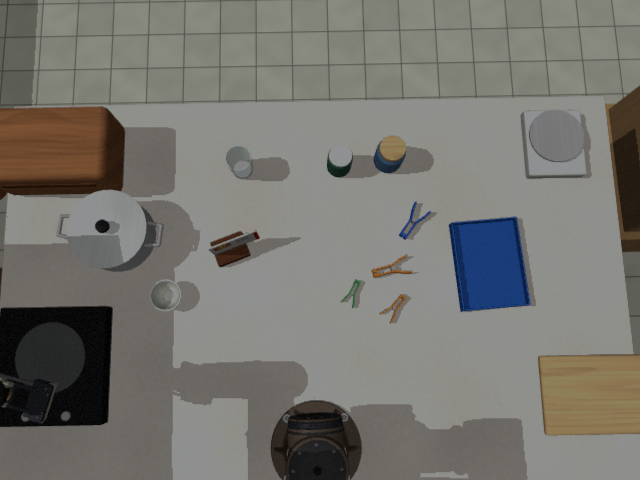

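Top view: candidates for the clip are orange (393,268), orange smaller (393,307), green (352,293) and blue (415,220). By the description I want the larger orange one, at (393,268). The card's red edge is near (257,236). A close crop should confirm the choice.

```bash
cat > h.py <<'E'
import numpy as np, cv2, pickle
def cast(f,uv,z):
    K,R,t=f["mtx"],f["R"],f["t"]
    d=(np.linalg.inv(K)@np.c_[np.atleast_2d(uv).astype(float),np.ones(len(np.atleast_2d(uv)))].T)
    d=(R.T@d).T; c=-R.T@t
    return c+d*((z-c[2])/d[:,2])[:,None]
def cloud(f,mask):
    v,u=np.nonzero(mask&(f["z_map"]>0)); zz=f["z_map"][v,u]
    p=np.linalg.inv(f["mtx"])@np.c_[u,v,np.ones(len(u))].T*zz
    return (f["R"].T@(p-f["t"][:,None])).T
def orange(im):
    h=cv2.cvtColor(im,cv2.COLOR_BGR2HSV); return cv2.inRange(h,(5,150,90),(20,255,255))
E
python3 - <<'E'
from h import *
T=pickle.load(open("top0.pkl","rb"));S=pickle.load(open("scene0.pkl","rb"))
im=T["frame"]; m=orange(im); m[:200]=0;m[340:]=0;m[:,:330]=0;m[:,440:]=0
n,l,st,c=cv2.connectedComponentsWithStats(m)
for i in range(1,n):
    if st[i][4]>20:
        p=cast(T,c[i],0.024); cl=cloud(T,l==i)
        print(st[i],c[i],p,np.percentile(cl[:,2],[5,50,95]))
        r=cv2.minAreaRect(np.argwhere(l==i)[:,::-1].astype(np.float32)); print(r, cast(T,cv2.boxPoints(r),0.024).round(3).tolist())
a=cv2.resize(im[240:330,335:435],(800,600)[:1]+(720,),interpolation=cv2.INTER_CUBIC)
a=cv2.resize(im[235:325,340:440],None,fx=6,fy=6,interpolation=cv2.INTER_CUBIC); cv2.imwrite("pics/crop_top.png",a)
b=cv2.resize(im[215:275,195:295],None,fx=7,fy=7,interpolation=cv2.INTER_CUBIC); cv2.imwrite("pics/crop_card.png",b)
cv2.imwrite("pics/crop_scene.png",cv2.resize(S["frame"][190:260,200:320],None,fx=6,fy=6,interpolation=cv2.INTER_CUBIC))
E
```

```text
[372 255  40  22 130] [387.73076923 269.36153846] [[ 0.45577673 -0.20370095  0.024     ]] [0.00819051 0.02112974 0.02790328]
((390.606689453125, 268.7627258300781), (17.72004508972168, 37.30238342285156), 73.61045837402344) [[0.467, -0.157, 0.024], [0.494, -0.255, 0.024], [0.448, -0.266, 0.024], [0.421, -0.169, 0.024]]
[390 295  16  28  67] [397.1641791  305.49253731] [[ 0.35906162 -0.22464095  0.024     ]] [0.00630244 0.01566501 0.0227003 ]
((394.50775146484375, 307.6295166015625), (8.421844482421875, 29.368478775024414), 30.256441116333008) [[0.326, -0.187, 0.024], [0.393, -0.229, 0.024], [0.381, -0.248, 0.024], [0.315, -0.206, 0.024]]
```

View pics/crop_top.png

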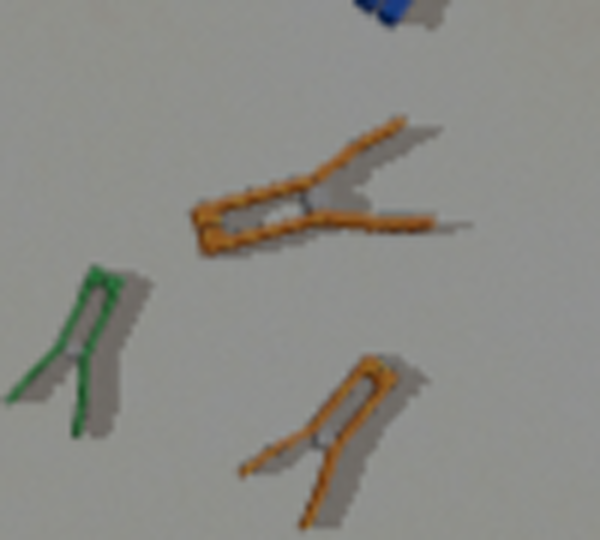

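View pics/crop_scene.png

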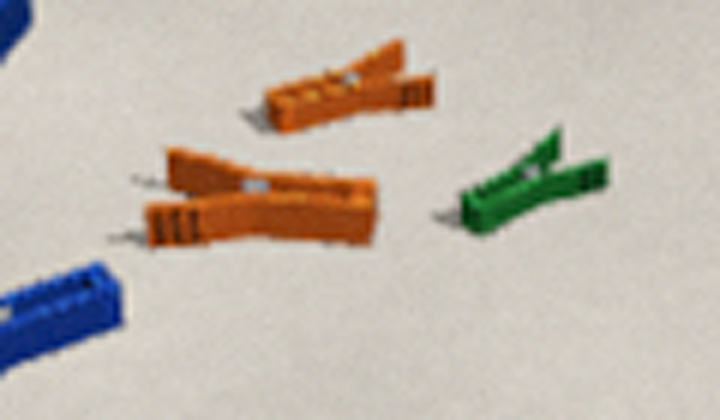

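View pics/crop_card.png

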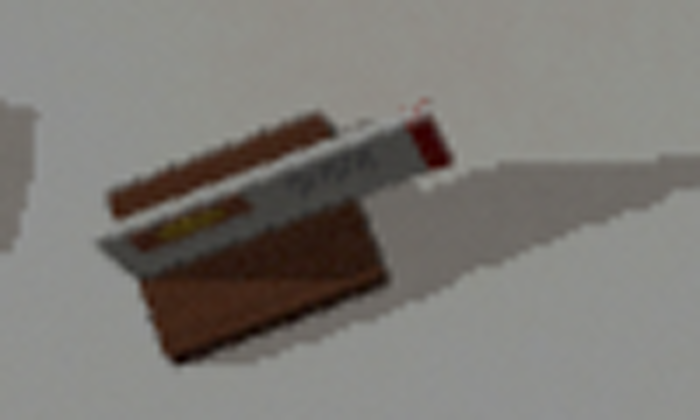

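The crop confirms the choice. The larger orange clip has its jaws pointing image-left, with tips at about (374,274). Its pin is at (391,269) and the lever ends at (407,255) and (412,272). The card's red edge is at about (256,235). Next I'll measure everything.

```bash
python3 - <<'E'
from h import *
T=pickle.load(open("top0.pkl","rb"));S=pickle.load(open("scene0.pkl","rb"))
for nm,uv in [("tips",(373.8,273.6)),("pin",(391.3,268.7)),("levA",(407.2,255.3)),("levB",(412.2,272.2))]: print(nm,cast(T,uv,0.024).round(4))
# depth-based cloud
for f,nm,box in [(T,"top",(240,290,365,418)),(S,"scene",(205,245,218,268))]:
    m=np.zeros((480,640),bool); a,b,c,d=box; m[a:b,c:d]=1
    P=cloud(f,m&(orange(f["frame"])>0)); P=P[(P[:,2]>0.012)&(P[:,2]<.035)]
    r=cv2.minAreaRect(P[:,:2].astype(np.float32)); print(nm,len(P),"rect",r, cv2.boxPoints(r).round(3).tolist(), np.percentile(P[:,2],98))
# card
for f,nm,box in [(T,"top",(215,275,195,295)),(S,"scene",(230,280,345,420))]:
    a,b,c,d=box; m=np.zeros((480,640),bool); m[a:b,c:d]=1
    P=cloud(f,m); P=P[(P[:,2]>0.05)&(P[:,2]<.14)]
    vx=cv2.fitLine(P[:,:2].astype(np.float32),cv2.DIST_HUBER,0,.01,.01).ravel(); 
    s=(P[:,:2]-vx[2:])@vx[:2]; n=(P[:,:2]-vx[2:])@np.array([-vx[1],vx[0]])
    print(nm,len(P),"line",vx.round(4),"heading",np.degrees(np.arctan2(vx[1],vx[0])),"s",np.percentile(s,[0,2,98,100]).round(4),"n",np.percentile(n,[2,50,98]).round(4),"z",P[:,2].min(),P[:,2].max())
    h=cv2.cvtColor(f["frame"],cv2.COLOR_BGR2HSV); rm=((h[...,0]<6)|(h[...,0]>174))&(h[...,1]>170)&(h[...,2]>60)&m
    v,u=np.nonzero(rm); print("red px",len(v),u.min(),u.max(),v.min(),v.max())
    Q=cloud(f,rm); Q=Q[Q[:,2]>.03]; print("red",np.median(Q,0),Q.min(0),Q.max(0))
    e=vx[2:]; 
    for sv in (s.min(),s.max()): print("end",e+sv*vx[:2])
E
```

```text
tips [[ 0.445  -0.1659  0.024 ]]
pin [[ 0.4574 -0.2133  0.024 ]]
levA [[ 0.4929 -0.2577  0.024 ]]
levB [[ 0.447  -0.2689  0.024 ]]
top 116 rect ((0.4584009051322937, -0.2114625871181488), (0.047362178564071655, 0.09893349558115005), 13.79625129699707) [[0.42399999499320984, -0.16899999976158142], [0.44699999690055847, -0.26499998569488525], [0.49300000071525574, -0.2540000081062317], [0.4699999988079071, -0.15800000727176666]] 0.02896249479861512
scene 297 rect ((0.4236103892326355, -0.22070948779582977), (0.12822644412517548, 0.09959875047206879), 16.400625228881836) [[0.3479999899864197, -0.19099999964237213], [0.37599998712539673, -0.28700000047683716], [0.49900001287460327, -0.25], [0.47099998593330383, -0.1550000011920929]] 0.02760588780841594
top 364 line [ 0.3456 -0.9384  0.5296  0.1929] heading -69.784195 s [-0.0735 -0.0704  0.0544  0.0567] n [-0.0012  0.0002  0.0041] z 0.05064750680111641 0.13186638657758926Traceback (most recent call last):
  File "<stdin>", line 17, in <module>
    return umr_minimum(a, axis, None, out, keepdims, initial, where)
ValueError: zero-size array to reduction operation minimum which has no identity
```

```bash
python3 - <<'E'
from h import *
T=pickle.load(open("top0.pkl","rb"));S=pickle.load(open("scene0.pkl","rb"))
for f,nm,box in [(T,"top",(215,275,195,295)),(S,"scene",(230,280,345,420))]:
    a,b,c,d=box; m=np.zeros((480,640),bool); m[a:b,c:d]=1
    P=cloud(f,m); P=P[(P[:,2]>0.05)&(P[:,2]<.14)]
    vx=cv2.fitLine(P[:,:2].astype(np.float32),cv2.DIST_HUBER,0,.01,.01).ravel(); vx[:2]*=np.sign(vx[1])
    s=(P[:,:2]-vx[2:])@vx[:2]; n=(P[:,:2]-vx[2:])@np.array([-vx[1],vx[0]])
    print(nm,len(P),"heading",np.degrees(np.arctan2(vx[1],vx[0])),"s",np.percentile(s,[0,2,98,100]).round(4),"n",np.percentile(n,[2,50,98]).round(4))
    print("edge",vx[2:]+s.min()*vx[:2],"end",vx[2:]+s.max()*vx[:2])
    hh=cv2.cvtColor(f["frame"],cv2.COLOR_BGR2HSV); rm=((hh[...,0]<8)|(hh[...,0]>172))&(hh[...,1]>140)&(hh[...,2]>40)&m
    n,l,st,ce=cv2.connectedComponentsWithStats(rm.astype(np.uint8)); print(st[1:],ce[1:])
    Q=cloud(f,rm); Q=Q[(Q[:,2]>.04)]; print("red",len(Q),np.median(Q,0) if len(Q) else '')
f=S; cv2.imwrite("pics/cs.png",cv2.resize(f["frame"][225:295,340:430],None,fx=8,fy=8,interpolation=cv2.INTER_CUBIC))
E
```

```text
top 364 heading 110.2158 s [-0.0567 -0.0544  0.0704  0.0735] n [-0.0041 -0.0002  0.0012]
edge [0.54923468 0.13964606] end [0.504237   0.26184217]
[[253 233   6   6  19]
 [214 249   2   2   3]
 [234 249   1   1   1]
 [238 249   1   1   1]
 [242 248   1   1   1]
 [232 252   1   1   1]
 [236 253   1   1   1]
 [238 253   1   1   1]
 [245 253   1   1   1]
 [222 254   1   1   1]
 [234 254   1   1   1]
 [237 256   1   1   1]] [[255.84210526 235.36842105]
 [214.66666667 249.33333333]
 [234.         249.        ]
 [238.         249.        ]
 [242.         248.        ]
 [232.         252.        ]
 [236.         253.        ]
 [238.         253.        ]
 [245.         253.        ]
 [222.         254.        ]
 [234.         254.        ]
 [237.         256.        ]]
red 18 [0.54653413 0.14651109 0.08516564]
scene 1340 heading 110.539055 s [-0.0651 -0.0624  0.0633  0.0662] n [-0.0051  0.0001  0.0051]
edge [0.54820248 0.14321162] end [0.50213529 0.2661683 ]
[[358 238   6  33 119]
 [393 243   3   3   3]
 [398 242   1   1   1]
 [401 242   2   2   2]
 [405 243   1   1   1]
 [408 243   1   1   
[... 717 characters left out ...]
     246.        ]
 [405.8        246.8       ]
 [390.5        249.5       ]
 [404.16666667 251.16666667]
 [391.         252.        ]
 [398.         252.85714286]
 [387.         271.        ]
 [392.         271.        ]
 [408.         271.        ]
 [374.         272.        ]
 [380.         273.        ]
 [384.         272.        ]
 [404.5        273.5       ]
 [387.         275.        ]
 [391.         274.        ]
 [396.         274.        ]
 [386.5        277.        ]
 [394.         277.        ]
 [400.         277.        ]
 [402.         277.        ]
 [404.5        277.        ]
 [409.         276.        ]
 [378.         279.        ]]
red 130 [0.54567385 0.14859292 0.08538194]
```

View pics/cs.png

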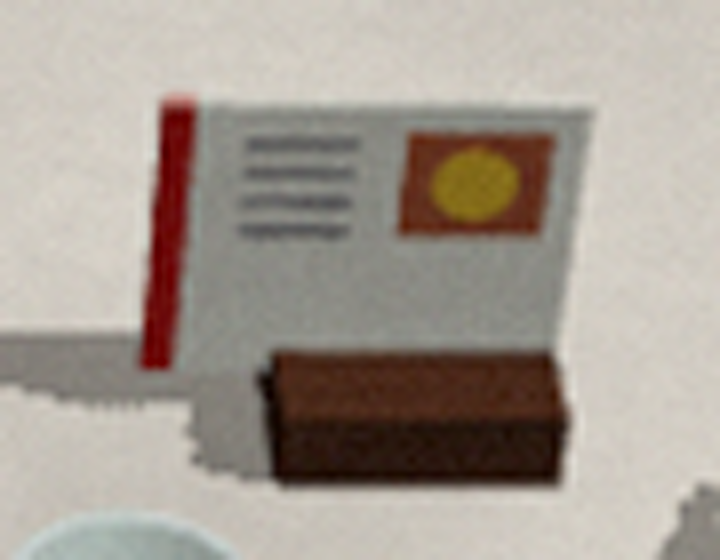

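Both views agree on the card: edge at about (0.549, 0.141), heading into the card about 110.3°. The clip's axis heading is about 104° and its grip point about (0.467, -0.249). First I'll move to a waypoint while turning.

move_arm(slide=[[3.4,3.6,0],[6.8,7.2,0],[10.2,10.8,0],[13.6,14.4,0],[17,18,0],[20.4,21.6,0],[23.8,25.2,0],[27.2,28.8,0],[30.6,32.4,0],[34,36,0]], yaw=[6.1,12.2,18.3,24.4,30.5,36.6,42.7,48.8,54.9,61], claw=40)

```text
time: 1.1
tool_pos: [0.4107, 0.2135, 0.2267]
tool_rot: [-2.47, 1.941, 0.0]
contact_force: [0.5, 0.6, -0.0]
opening: 0.074
```

move_arm(slide=[[4.6,0.6,0],[9.2,1.2,0],[13.8,1.7,0],[18.4,2.3,0],[23,2.9,0],[27.7,3.5,1.5],[32.4,4.1,3],[37,4.7,4.5],[41.7,5.3,6],[46.3,5.8,7.6]], yaw=[0,0,0,0,0,0,0,0,0,0])

```text
time: 2.1
tool_pos: [0.4649, -0.2501, 0.15]
tool_rot: [-2.473, 1.937, -0.0]
contact_force: [0.9, 1.0, 0.3]
opening: 0.0739
```

```bash
python3 - <<'E'
from h import *
from cell import env
from scipy.spatial.transform import Rotation as Ro
s=env.sense(); print(s["time"],s["tool_pos"],s["tool_rot"],s["joint_pos"].round(2))
f=env.grab_frame("wrist"); X=np.array(f["T_tool_cam"]); print(X.round(3))
W=np.eye(4); W[:3,:3]=Ro.from_rotvec(s["tool_rot"]).as_matrix(); W[:3,3]=s["tool_pos"]
C=W@X; f["R"]=C[:3,:3].T; f["t"]=-C[:3,:3].T@C[:3,3]
pickle.dump(f,open("w1.pkl","wb")); cv2.imwrite("pics/w1.png",f["frame"])
E
```

```text
2.1 [ 0.46494559 -0.25005701  0.14996898] [-2.47345283e+00  1.93661994e+00 -3.45802910e-04] [-0.12  0.18 -0.42 -0.   -0.97  0.36]
[[-0.    -0.967 -0.257  0.069]
 [ 1.    -0.    -0.     0.   ]
 [ 0.    -0.257  0.967 -0.158]
 [ 0.     0.     0.     1.   ]]
```

View pics/w1.png

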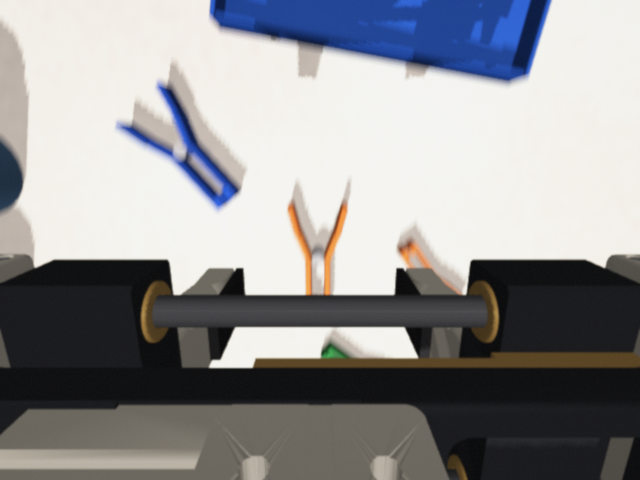

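Wrist view: the clip's lever ends are at about (292,207) and (344,206) and the pin at (318,252). The smaller orange clip, at (410,250), lies outside the right finger.

```bash
python3 - <<'E'
from h import *
f=pickle.load(open("w1.pkl","rb"))
cv2.imwrite("pics/w1c.png",cv2.resize(f["frame"][170:310,250:390],None,fx=4,fy=4,interpolation=cv2.INTER_CUBIC))
m=orange(f["frame"]).copy(); m[:180]=0; m[300:]=0; m[:,:270]=0; m[:,370:]=0
P=cloud(f,m>0); P=P[P[:,2]>.018]; print(len(P),np.percentile(P[:,2],[5,50,95]))
C=f["R"].T; c=-C@f["t"]
# centreline per row
for v in (200,210,220,230,270,280,290):
    u=np.nonzero(m[v])[0]
    if len(u): print(v,u.min(),u.max(),cast(f,[(u.min(),v),(u.max(),v),((u.min()+u.max())/2,v)],0.024)[:,:2].round(4).tolist())
print("pin",cast(f,(318,252),.024))
E
```

```text
669 [0.01974284 0.02337235 0.02467757]
210 289 345 [[0.4929, -0.2572], [0.4475, -0.2684], [0.4702, -0.2628]]
220 292 343 [[0.4886, -0.2495], [0.4469, -0.2598], [0.4677, -0.2546]]
230 295 340 [[0.4842, -0.2416], [0.4471, -0.2507], [0.4657, -0.2462]]
270 307 329 [[0.466, -0.2089], [0.4473, -0.2135], [0.4566, -0.2112]]
280 307 329 [[0.4638, -0.1997], [0.445, -0.2044], [0.4544, -0.202]]
290 307 328 [[0.4616, -0.1904], [0.4435, -0.1949], [0.4525, -0.1927]]
pin [[ 0.46058053 -0.2272347   0.024     ]]
```

View pics/w1c.png

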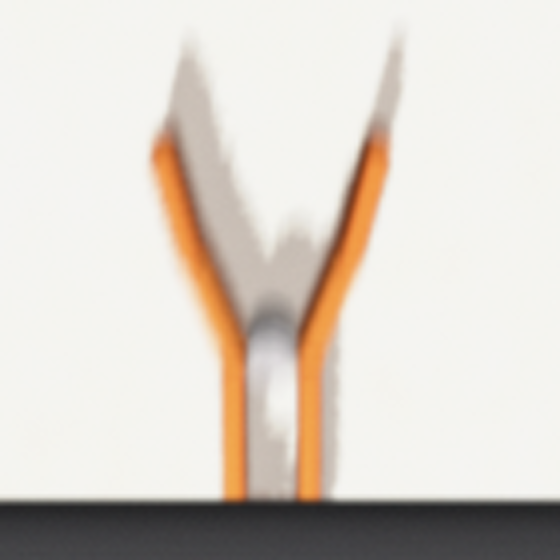

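move_arm(slide=[[0.3,-0.1,2.5],[0.3,-0.1,5],[0.3,-0.1,7.5],[0.3,-0.1,10],[0.3,-0.1,11.5],[0.3,-0.1,11.5],[0.3,-0.1,11.5],[0.3,-0.1,11.5],[0.3,-0.1,11.5],[0.3,-0.1,11.5]], yaw=[0,0,0,0,0,0,0,0,0,0])

```text
time: 3.15
tool_pos: [0.4674, -0.2507, 0.0364]
tool_rot: [-2.473, 1.936, -0.002]
contact_force: [-0.7, 0.7, 0.8]
opening: 0.0742
```

```bash
python3 - <<'E'
from h import *
from cell import env
s=env.sense(); print(s["tool_pos"],s["contact_force"])
f=env.grab_frame("wrist"); cv2.imwrite("pics/w2.png",f["frame"])
f=env.grab_frame("scene"); cv2.imwrite("pics/s2.png",cv2.resize(f["frame"][140:290,160:360],None,fx=4,fy=4,interpolation=cv2.INTER_CUBIC))
E
```

```text
[ 0.46738296 -0.25065953  0.03639772] [-0.74934488  0.73989102  0.80145832]
```

View pics/w2.png

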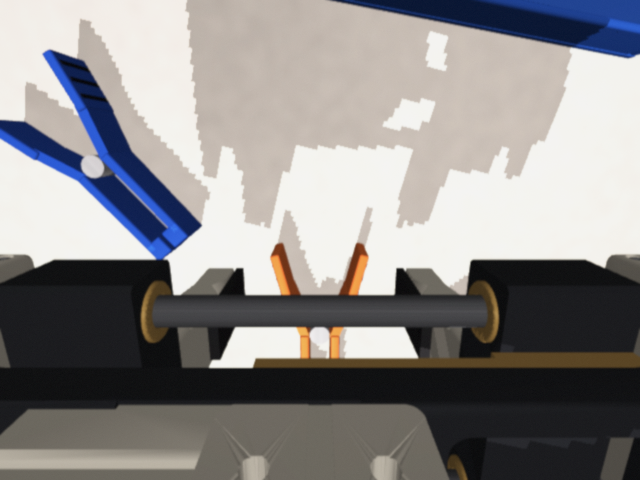

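View pics/s2.png

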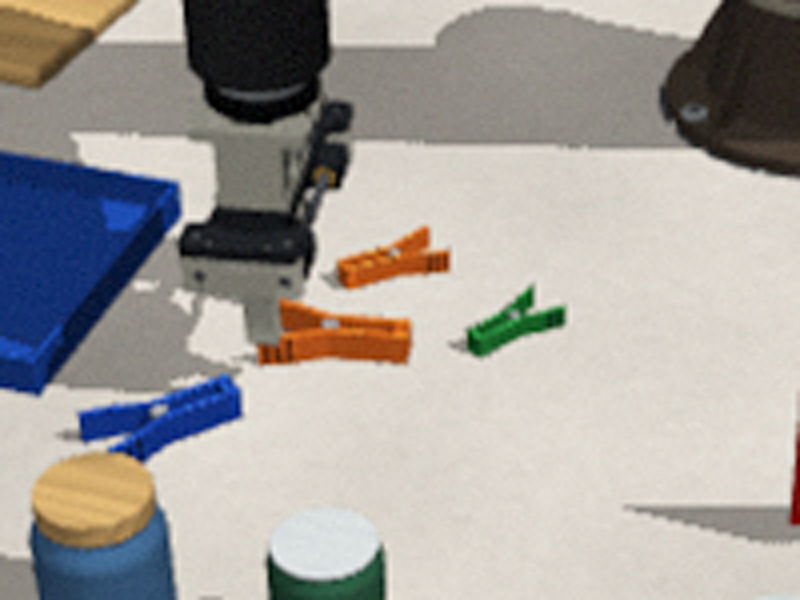

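Wrist view: the lever ends at (278,245) and (362,245) sit centred between the fingers. Now I'll lower and then close.

move_arm(slide=[[0.2,0,1],[0.2,0,2],[0.2,0,2.8],[0.2,0,3.2],[0.2,0,3.2],[0.2,0,3.2],[0.2,0,3.2],[0.2,0,3.2],[0.2,0,3.2],[0.2,0,3.2]], yaw=[0,0,0,0,0,0,0,0,0,0])

```text
time: 4.25
tool_pos: [0.4675, -0.2526, 0.0038]
tool_rot: [-2.474, 1.936, -0.001]
contact_force: [0.4, 0.3, 0.4]
opening: 0.0742
```

move_arm(slide=[[0,0,0],[0,0,0],[0,0,0],[0,0,0],[0,0,0],[0,0,0],[0,0,0],[0,0,0],[0,0,0],[0,0,0]], yaw=[0,0,0,0,0,0,0,0,0,0], claw=255)

```text
time: 5.25
tool_pos: [0.4674, -0.2526, 0.0036]
tool_rot: [-2.474, 1.937, -0.0]
contact_force: [-0.4, -0.4, 0.5]
opening: 0.0271
```

The opening is 27 mm, so the clip is at its stop. Now I'll lift and look.

move_arm(slide=[[0,0,-0.5],[0,0,-1.5],[0,0,-3],[0,0,-5],[0,0,-7],[0,0,-8.2],[0,0,-9],[0,0,-9],[0,0,-9],[0,0,-9]], yaw=[0,0,0,0,0,0,0,0,0,0])

```text
time: 6.25
tool_pos: [0.4668, -0.2524, 0.0927]
tool_rot: [2.473, -1.936, -0.002]
contact_force: [-0.2, -1.5, -1.6]
opening: 0.0266
```

```bash
cat >> h.py <<'E'
from scipy.spatial.transform import Rotation as Ro
def shot(env,tag):
    s=env.sense(); W=np.eye(4); W[:3,:3]=Ro.from_rotvec(s["tool_rot"]).as_matrix(); W[:3,3]=s["tool_pos"]
    print(s["time"],s["tool_pos"].round(4),"open",s["opening"],"F",s["contact_force"].round(2),"txhead",np.degrees(np.arctan2(W[1,0],W[0,0])))
    out={"W":W}
    for n in ("wrist","scene","top"):
        f=env.grab_frame(n)
        if n=="wrist":
            C=W@np.array(f["T_tool_cam"]); f["R"]=C[:3,:3].T; f["t"]=-C[:3,:3].T@C[:3,3]
        cv2.imwrite(f"pics/{n}_{tag}.png",f["frame"]); out[n]=f
    pickle.dump(out,open(tag+".pkl","wb")); return out
E
python3 - <<'E'
from h import *
from cell import env
o=shot(env,"lift")
cv2.imwrite("pics/sc_lift.png",cv2.resize(o["scene"]["frame"][140:290,160:360],None,fx=4,fy=4,interpolation=cv2.INTER_CUBIC))
cv2.imwrite("pics/tc_lift.png",cv2.resize(o["top"]["frame"][200:320,330:490],None,fx=5,fy=5,interpolation=cv2.INTER_CUBIC))
E
```

```text
6.25 [ 0.4668 -0.2524  0.0927] open 0.026630586319637037 F [-0.16 -1.48 -1.61] txhead -76.12249881104714
```

View pics/wrist_lift.png

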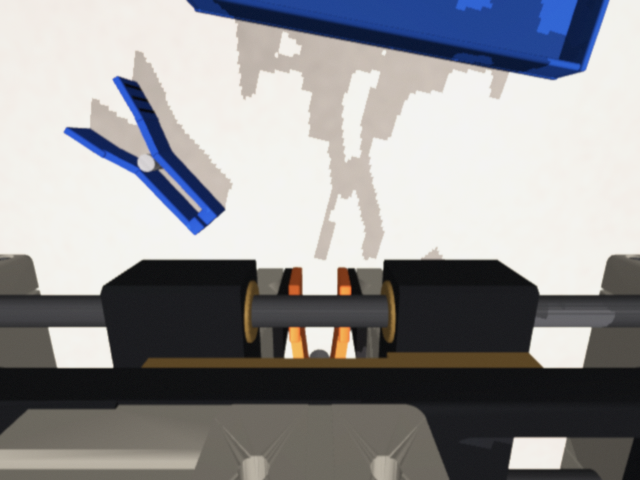

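View pics/sc_lift.png

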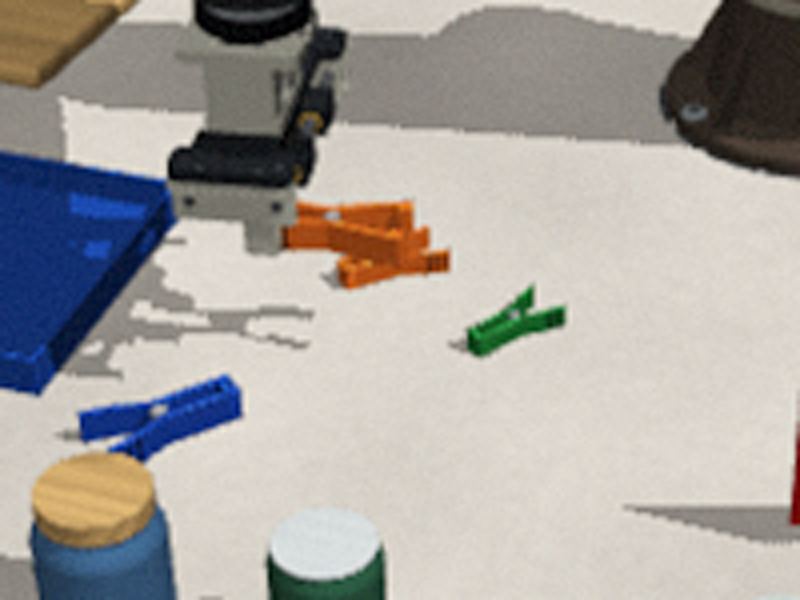

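View pics/tc_lift.png

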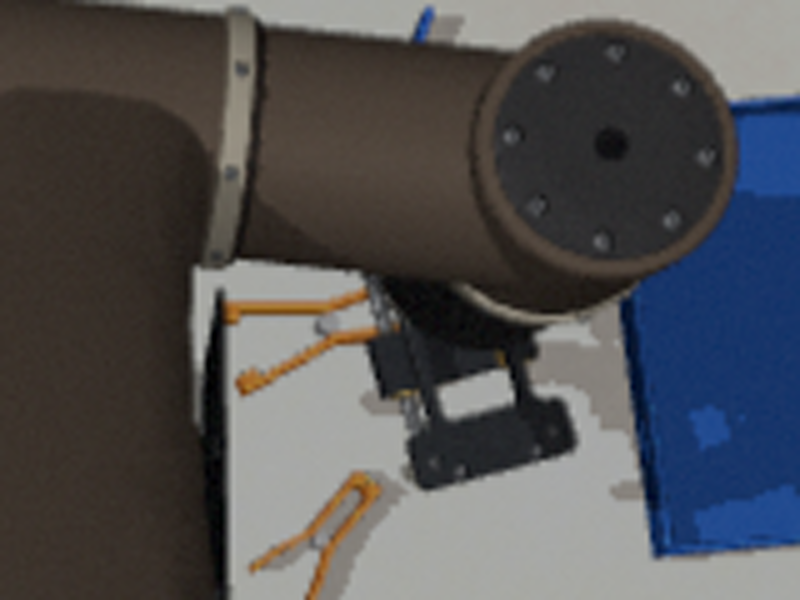

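The clip is held level and spread wide. Tips show in the top crop at about (230,315) and (240,378), pin (325,323). Now I'll work out the clip in the tool frame.

```bash
python3 - <<'E'
from h import *
o=pickle.load(open("lift.pkl","rb")); W=o["W"]; zt=W[2,3]-.0036+.024
cc=lambda u,v:(330+u/5-.4,200+v/5-.4)
for nm,p in [("tipU_out",(226,302)),("tipU_in",(230,322)),("tipL_in",(238,376)),("tipL_out",(246,394)),("pin",(325,323))]:
    w=cast(o["top"],cc(*p),zt)[0]; print(nm,w.round(4),"tool",(np.linalg.inv(W)@np.r_[w,1])[:3].round(4))
ss=lambda u,v:(160+u/4-.4,140+v/4-.4)
for nm,p in [("tipA topcorner",(412,202)),("tipB topcorner front",(403,236)),("tipB outer",(407,240)),("pin",(333,215))]:
    w=cast(o["scene"],ss(*p),zt)[0]; print("scene",nm,w.round(4),"tool",(np.linalg.inv(W)@np.r_[w,1])[:3].round(4))
d=np.linalg.inv(W)
for nm in("top","scene"):
    f=o[nm]; m=orange(f["frame"])>0; P=cloud(f,m); P=P[(P[:,2]>.06)&(P[:,2]<.14)&(np.linalg.norm(P[:,:2]-W[:2,3],axis=1)<.15)]
    Q=(d@np.c_[P,np.ones(len(P))].T).T[:,:3]; print(nm,len(Q),Q.min(0).round(4),Q.max(0).round(4),np.percentile(P[:,2],[2,50,98]).round(4))
E
```

```text
tipU_out [ 0.4699 -0.1597  0.1131] tool [-0.0893 -0.0252 -0.0204]
tipU_in [ 0.4596 -0.1614  0.1131] tool [-0.0901 -0.0149 -0.0204]
tipL_in [ 0.4321 -0.1644  0.1131] tool [-0.0938  0.0125 -0.0203]
tipL_out [ 0.4229 -0.168   0.1131] tool [-0.0925  0.0223 -0.0203]
pin [ 0.4583 -0.2094  0.1131] tool [-0.0438 -0.002  -0.0204]
scene tipA topcorner [ 0.4222 -0.1664  0.1131] tool [-0.0942  0.0227 -0.0203]
scene tipB topcorner front [ 0.463  -0.1552  0.1131] tool [-0.0953 -0.0196 -0.0204]
scene tipB outer [ 0.4665 -0.1508  0.1131] tool [-0.0988 -0.0241 -0.0204]
scene pin [ 0.4566 -0.2091  0.1131] tool [-0.0445 -0.0005 -0.0204]
top 108 [-0.0929 -0.022  -0.0256] [-0.0195  0.0211 -0.0001] [0.0937 0.1098 0.1181]
scene 357 [-0.0969 -0.0273 -0.0271] [-0.0125  0.0253  0.0045] [0.0901 0.1045 0.1155]
```

The tip gap measures 27.4 mm and is centred. Tips are about 92.5 mm ahead of the TCP along -x. Next I'll go to a pre-approach pose about 30 mm short of the edge, turned to the card's heading.

move_arm(slide=[[-1.2,-0.9,0],[-3.6,-2.8,0],[-6.7,-5.3,0],[-10.1,-7.9,0],[-13.7,-10.7,0],[-17.1,-13.3,0.5],[-20.2,-15.8,1.2],[-22.6,-17.6,1.8],[-24.1,-18.8,2.2],[-24.1,-18.8,2.2]], yaw=[0,-1,-2,-3,-4,-5,-6,-6.4,-6.4,-6.4])

```text
time: 7.4
tool_pos: [0.5926, 0.0289, 0.0705]
tool_rot: [2.579, -1.792, -0.001]
contact_force: [-0.4, -0.1, -0.5]
opening: 0.0265
```

move_arm(slide=[[0,0,0],[0,0,0],[0,0,0],[0,0,0],[0,0,0],[0,0,0],[0,0,0],[0,0,0],[0,0,0],[0,0,0]], yaw=[0,0,0,0,0,0,0,0,0,0])

```text
time: 8.4
tool_pos: [0.592, 0.0265, 0.0715]
tool_rot: [2.578, -1.796, -0.0]
contact_force: [0.3, 0.1, -0.3]
opening: 0.0267
```

```bash
python3 - <<'E'
from h import *
from cell import env
o=shot(env,"pre")
cv2.imwrite("pics/sc_pre.png",cv2.resize(o["scene"]["frame"][190:310,270:430],None,fx=5,fy=5,interpolation=cv2.INTER_CUBIC))
cv2.imwrite("pics/tc_pre.png",cv2.resize(o["top"]["frame"][180:290,200:350],None,fx=5,fy=5,interpolation=cv2.INTER_CUBIC))
E
```

```text
8.4 [0.592  0.0265 0.0715] open 0.02667829756006421 F [ 0.34  0.07 -0.29] txhead -69.71494663352222
```

View pics/sc_pre.png

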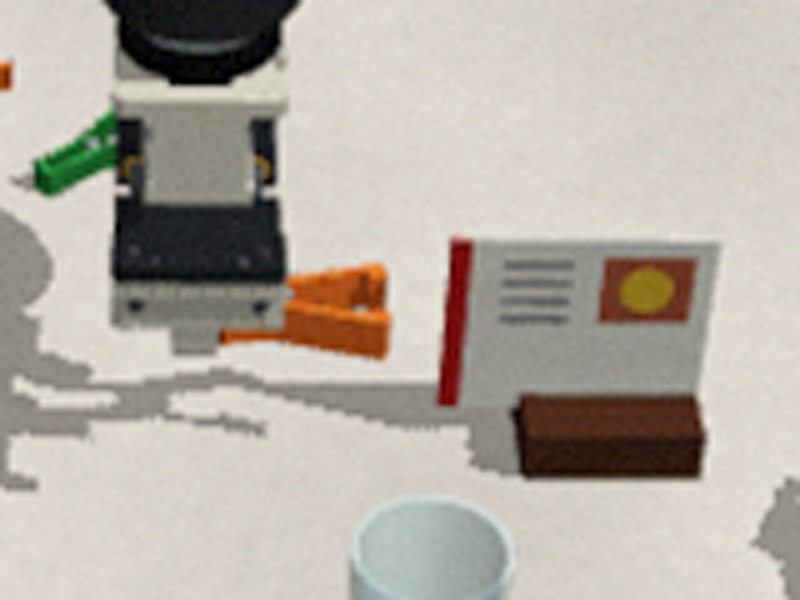

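View pics/tc_pre.png

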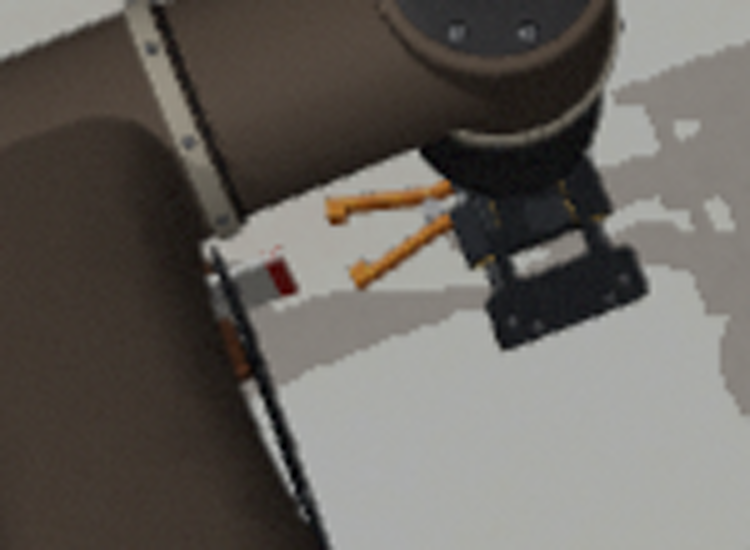

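View pics/wrist_pre.png

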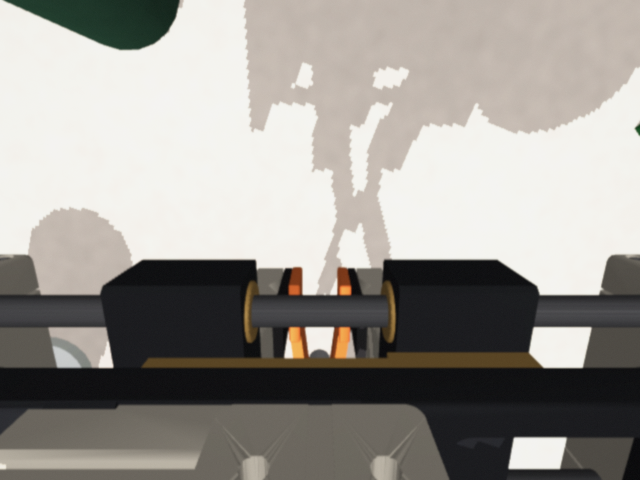

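Scene crop: clip level, jaw tips at about (387,265)–(388,357), card edge from (452,238) to (438,405). Now a relative check within each view.

```bash
python3 - <<'E'
from h import *
o=pickle.load(open("pre.pkl","rb")); W=o["W"]; zt=W[2,3]-.0036+.024; d=np.linalg.inv(W)
tt=lambda p:(200+p[0]/5-.4,180+p[1]/5-.4)
ss=lambda p:(270+p[0]/5-.4,190+p[1]/5-.4)
def show(nm,f,uv,z):
    w=cast(f,uv,z)[0]; print(nm,w.round(4),"tool",(d@np.r_[w,1])[:3].round(4))
T,S=o["top"],o["scene"]
for nm,p,z in [("T tipU in",(331,220),zt),("T tipU out",(326,200),zt),("T tipL in",(351,268),zt),("T tipL out",(360,287),zt),("T edge top",(282,256),.125),("T edge bot",(299,294),.020)]: show(nm,T,tt(p),z)
for nm,p,z in [("S far tip front in?",(385,265),zt),("S near tip front",(388,312),zt),("S near tip bottom",(386,358),zt-.024),("S edge top",(452,239),.125),("S edge bot",(439,405),.020)]: show(nm,S,ss(p),z)
# card plane and clip cloud in tool frame
for nm,f in(("top",T),("scene",S)):
    P=cloud(f,f["frame"][...,0]>=0); Q=(d@np.c_[P,np.ones(len(P))].T).T[:,:3]
    k=(P[:,2]>.05)&(P[:,2]<.13)&(Q[:,0]<-.115)&(Q[:,0]>-.2)&(abs(Q[:,1])<.02); q=Q[k]
    a=np.polyfit(q[:,0],q[:,1],1); print(nm,"card",k.sum(),"slope",a[0],"y at edge",np.polyval(a,-.122),np.percentile(q[:,1],[5,50,95]).round(4),"xmax",q[:,0].max())
    m=orange(f["frame"]).ravel()[ (f["z_map"]>0).ravel()]>0
    k=m&(P[:,2]>.05)&(abs(Q[:,0]+.05)<.06)&(abs(Q[:,1])<.05); q=Q[k]; print(" clip",k.sum(),q.min(0).round(4),q.max(0).round(4),"z",np.percentile(P[k][:,2],[2,98]))
E
```

```text
T tipU in [0.5733 0.1178 0.0919] tool [-0.0921 -0.0141 -0.0204]
T tipU out [0.584  0.1203 0.0919] tool [-0.0908 -0.025  -0.0204]
T tipL in [0.5477 0.1075 0.0919] tool [-0.0913  0.0135 -0.0204]
T tipL out [0.5376 0.1029 0.0919] tool [-0.0905  0.0246 -0.0204]
T edge top [0.5485 0.1404 0.125 ] tool [-0.1219  0.0014 -0.0535]
T edge bot [0.547  0.1406 0.02  ] tool [-0.1226  0.0027  0.0515]
S far tip front in? [0.5375 0.1081 0.0919] tool [-0.0954  0.0229 -0.0204]
S near tip front [0.5728 0.1203 0.0919] tool [-0.0946 -0.0145 -0.0204]
S near tip bottom [0.5782 0.1224 0.0679] tool [-0.0947 -0.0202  0.0036]
S edge top [0.5482 0.143  0.125 ] tool [-0.1245  0.0007 -0.0535]
S edge bot [0.5471 0.1437 0.02  ] tool [-0.1254  0.0015  0.0515]
top card 101 slope -0.00643599791710209 y at edge 5.7746885679764133e-05 [-0.0025  0.0004  0.0016] xmax -0.12082461887787253
 clip 118 [-0.0916 -0.0245 -0.0281] [-0.0287  0.0228  0.0028] z [0.07244471 0.0957053 ]
scene card 767 slope -0.0032078197801399364 y at edge 0.0008872858022725321 [-0.0028  0.001   0.0049] xmax -0.12466424558170902
 clip 334 [-0.0949 -0.0242 -0.0873] [-0.0148  0.0245  0.0052] z [0.06823682 0.09572139]
```

The card plane sits at tool y ≈ +0.7 mm, the clip centre at about 0, and the edge is 30 mm ahead of the tips in both views. I'll advance 48 mm slowly with +1 mm in y.

move_arm(slide=[[-0.2,0.1,0],[-0.7,0.1,0],[-1.3,0.1,0],[-1.9,0.1,0],[-2.5,0.1,0],[-3.1,0.1,0],[-3.7,0.1,0],[-4.2,0.1,0],[-4.6,0.1,0],[-4.8,0.1,0]], yaw=[0,0,0,0,0,0,0,0,0,0])

```text
time: 9.55
tool_pos: [0.5743, 0.0716, 0.0716]
tool_rot: [-2.578, 1.795, -0.0]
contact_force: [-0.8, -0.3, -1.1]
opening: 0.0269
```

move_arm(slide=[[0,0,0],[0,0,0],[0,0,0],[0,0,0],[0,0,0],[0,0,0],[0,0,0],[0,0,0],[0,0,0],[0,0,0]], yaw=[0,0,0,0,0,0,0,0,0,0])

```text
time: 10.55
tool_pos: [0.5744, 0.0712, 0.0716]
tool_rot: [2.578, -1.795, 0.0]
contact_force: [-0.1, 0.2, -0.3]
opening: 0.027
```

```bash
python3 - <<'E'
from h import *
from cell import env
o=shot(env,"fin")
cv2.imwrite("pics/sc_fin.png",cv2.resize(o["scene"]["frame"][190:310,270:430],None,fx=5,fy=5,interpolation=cv2.INTER_CUBIC))
cv2.imwrite("pics/tc_fin.png",cv2.resize(o["top"]["frame"][180:290,200:350],None,fx=5,fy=5,interpolation=cv2.INTER_CUBIC))
E
```

```text
10.55 [0.5744 0.0712 0.0716] open 0.026979145985343247 F [-0.06  0.22 -0.34] txhead -69.71231694182642
```

View pics/sc_fin.png

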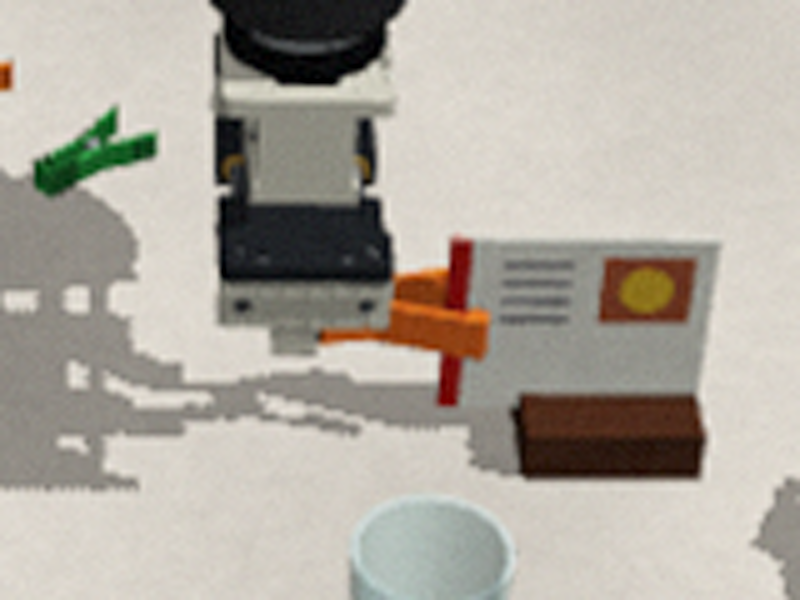

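View pics/tc_fin.png

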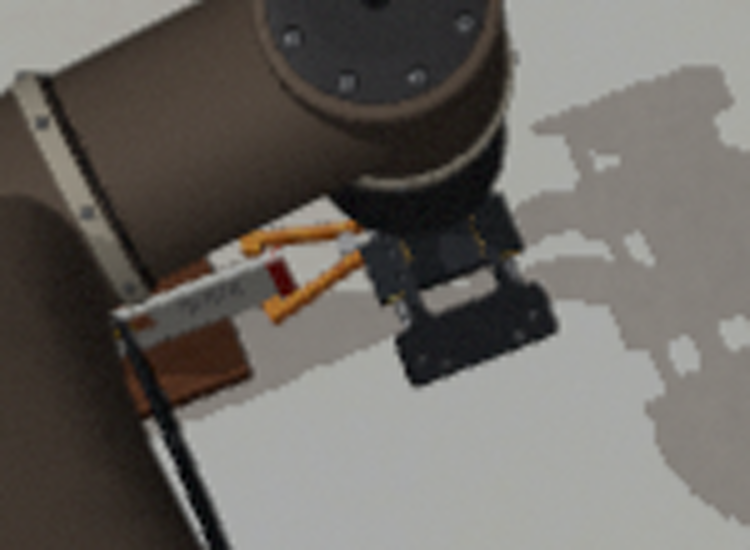

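Scene crop: the near jaw is in front of the card with its tip at about (488,312), about 35 crop pixels past the edge, and the far jaw is behind it. The card edge is still at (452,238) and (438,405), so it hasn't moved. I'll do one numeric check, then hand in.

```bash
python3 - <<'E'
from h import *
o=pickle.load(open("fin.pkl","rb")); p=pickle.load(open("pre.pkl","rb")); W=o["W"]; zt=W[2,3]-.0036+.024; d=np.linalg.inv(W)
E=np.array([.5484,.1418]); u=np.array([np.cos(np.radians(110.3)),np.sin(np.radians(110.3))]); v=np.array([-u[1],u[0]])
T,S=o["top"],o["scene"]
for nm,f,uv in [("T tipU",T,(200+246/5-.4,180+254/5-.4)),("T tipL",T,(200+268/5-.4,180+304/5-.4)),("S near",S,(270+489/5-.4,190+312/5-.4))]:
    w=cast(f,uv,zt)[0]; r=w[:2]-E; print(nm,w.round(4),"card x",(r@u).round(4),"card y",(r@v).round(4))
print("by tool pose:",[ (((W@np.array([-.0925,y,-.0084,1]))[:2]-E)@np.c_[u,v]).round(4).tolist() for y in(-.014,.0135)])
df=cv2.absdiff(S["frame"],p["scene"]["frame"]).max(2); print("diff over stand block",df[269:285,376:410].mean())
E
```

```text
T tipU [0.5561 0.162  0.092 ] card x 0.0163 card y -0.0142
T tipL [0.5295 0.1506 0.092 ] card x 0.0148 card y 0.0146
S near [0.5552 0.1661 0.092 ] card x 0.0204 card y -0.0148
by tool pose: [[0.0172, -0.0139], [0.0172, 0.0136]]
diff over stand block 4.895220588235294
```

```bash
python3 -c "
from cell import env
print(env.sign_off())"
```

```text
the job is handed in; nothing more can be done
None
```

I picked up the larger orange clip by its levers and squeezed it to its stop in the air. I then brought it level over the red-striped card edge and handed the job in while holding it there, at about 10.7 s of the 34 s allowed; no verdict is reported.

**Last checks before handing in:**
- **Clip opening:** fully open. The gripper opening was 27 mm, and I measured a 27–29 mm gap between the jaw tips.
- **Position on the card:** the tips are about 15–20 mm past the edge, one on each side at about ±14 mm from the card's mid-plane. The clip's middle is about 80 mm above the counter.
- **Contact:** the force on the tool was under 0.5 N, which is sensor noise, and the card edge stayed at the same pixels before and after.
- **Disagreement between views:** the top and scene cameras differ by about 3–5 mm along the card. Both readings clear the 7 mm required.
- **Other objects:** the tumbler and green clip looked unmoved in the last picture. I did not measure the pot, tray, tumbler, canister, tin or ramekin again at the end. Every move was planned to stay clear of them.

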